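# Swing the dosing nozzle over the beaker and open the tap

### The job

With one finger, or the closed fingertips, push the swinging arm of the dosing stand sideways until its nozzle stands over the middle of the open beaker. Only then push the tap lever on the small column to the left of it round from closed to fully open, against its stop. Push only these two parts: grasp or lift nothing, leave the beaker, the capped bottle and the petri dish standing where they are, and end clear of everything.

Things in the scene. Friction and masses are not known exactly. Their poses are not given: they have to be found in the camera images.
- dosing_stand: white fixed dosing stand on the bench: foot plate, pump housing 95 mm high at the back, steel pillar carrying the swinging arm, and to the robot's left a column with the tap. Origin on the bench under the pillar's axis; x points to the back (away from the robot), y to the robot's left, z up. The tap column's axis is at x = -70, y = 190 mm. It does not move
- pillar_pivot (a point): point on the pillar's upright axis, about which the swinging arm turns, at the arm's mid height (170 mm above the bench)
- swing_arm (a joint): angle of the swinging arm in rad: 0 when it points along the stand's -x (to the front), positive when turned towards the stand's -y (robot's right; counter-clockwise seen from above), stops at -0.92 and 0.92. Friction 0.14 N m, so it stays where it is left (about 1.5 N at 90 mm from the axis). The arm is a straight steel bar 10 mm wide and 12 mm high (164 to 176 mm above the bench) that runs 140 mm out from the axis; its hub has 19 mm radius and its top is at 185 mm
- nozzle_tip (a point): lower tip of the nozzle under the arm, 130 mm out from the pillar's axis, 125 mm above the bench; the nozzle is a 10 mm rod under a round 20 mm boss on the arm, and moves with the arm
- tap_lever (a joint): angle of the tap lever in rad: 0 closed, when it points along the stand's -x (to the front); grows as the lever is turned clockwise seen from above, towards the stand's +y (robot's left); stop at 1.57, fully open. Friction 0.10 N m, it stays where it is left
- tap_pivot (a point): point on the upright axis of the tap lever, at the lever's mid height (170 mm above the bench). Keep clear of a blue pipette on a clamp stand, up to 350 mm high, straight ahead of the robot near the bench's front edge (x 0.28 to 0.42, y -0.13 to 0.08 m), and pipettes hanging from a shelf at x over 0.53 m, from about 320 mm above the bench on the robot's left and 400 mm above the stand
- lever_end (a point): free end of the tap lever, 84 mm from its axis. The lever is a straight steel bar 12 mm wide and 12 mm high with a black grip of the same width over its outer 28 mm; its hub has 13 mm radius (164 to 176 mm above the bench)
- beaker: empty open beaker, the only open vessel: plain translucent plastic, 69 mm wide and 86 mm high, loose, origin at the centre of its underside. It stands at the left, in the middle or at the right of three places on an arc of about 130 mm radius round the pillar (arm angles about -0.75, 0, 0.75), up to 8 mm off in x and y
- capped_bottle: closed small bottle with a screw cap, 56 mm wide and 108 mm high, loose, on another of the three places; origin at the centre of its underside
- petri_dish: flat closed petri dish, 94 mm wide and 14 mm high, loose, on the remaining place; origin at the centre of its underside
Mind the look-alikes: they are no part of the job. Leave any yellow look-alike of the beaker alone.

How it is judged:
On the way, in this order (a step that is already met when the one before it is completed fails the run):
1. the nozzle stands still over the middle of the beaker, tap still closed (horizontal distance between nozzle_tip and beaker below 0.018 m and velocity of joint swing_arm between -0.05 and 0.05 rad/s and value of joint tap_lever below 0.4 rad), for 0.3 s.
2. the tap lever is pushed fully open (value of joint tap_lever above 1.45 rad), for 0.2 s.
At the end, for the whole second after the job is handed in: The nozzle tip is within 18 mm (seen from above) of the beaker's centre line, the tap lever is within 0.12 rad of its open stop, and the three vessels stand upright within 15 mm of where they stood (horizontal distance between nozzle_tip and beaker below 0.018 m and value of joint tap_lever above 1.45 rad and distance of each of beaker, capped_bottle, petri_dish from where it was at the start of the episode below 0.015 m and angle between each of beaker, capped_bottle, petri_dish's own z axis and vertical below 0.15 rad); the robot touches nothing.
It fails at once if the tap is opened while the nozzle is not over the beaker (value of joint tap_lever above 0.4 rad and horizontal distance between nozzle_tip and beaker above 0.022 m).
It fails at once if the beaker is moved, lifted or tipped (distance of beaker from where it was at the start of the episode above 0.02 m or angle between beaker's own z axis and vertical above 0.3 rad).
It fails at once if the bottle is moved, lifted or tipped (distance of capped_bottle from where it was at the start of the episode above 0.02 m or angle between capped_bottle's own z axis and vertical above 0.3 rad).
It fails at once if the dish is moved, lifted or tipped (distance of petri_dish from where it was at the start of the episode above 0.02 m or angle between petri_dish's own z axis and vertical above 0.3 rad).
It also fails if it takes over 48 s, if anything falls off the work surface, if the arm or the gripper's body presses on something with over 40 N, if the wrist force passes 120 N, or if a joint passes its speed limit or range.

### The arm

A 7-joint arm with a two-finger parallel gripper is mounted at the origin on a cart in front of the work surface, level with it; the furniture and walls round the work are solid. World frame = base frame: x ahead of the robot, y to its left, z up, the work surface at z = 0. Lengths are in m, angles in rad, forces in N, time in s.
With the tool pointing down it reaches from about 0.4 to 0.85 m from the base axis. Payload 10.4 kg.
Tool frame: the origin (TCP) lies midway between the tips of the shut fingers; the grasp point (between the pads) lies 19 mm behind it; z points along the fingers, y is the line along which they close (so a half turn about z gives the same grasp; the last joint's range is limited). The gripper opens to 87 mm and grips with 3 to 60 N. Pads are 19 mm wide; open, the fingers measure 117 mm over their backs; the gripper's body (75 mm by 190 mm) begins 51 mm behind the grasp point.
Start: joints at [-1.33, 0.332, -0.065, 1.46, 0.022, 1.35, -0.088], TCP at [0.163, 0.603, 0.223] pointing down, gripper open.
Joint ranges: [-2.6, 2.6], [-0.5, 2.12], [-1.47, 1.34], [0.16, 2.42], [-1.27, 4.41], [0.06, 2.06], [-2.6, 2.6]. Speed limits (rad/s): [2.22, 2.22, 2.79, 2.79, 3.14, 3.14, 3.14].

### API

Orientations are given as a unit quaternion [x, y, z, w].
In Python, from bench import r gives the robot as it stands.
- The arm moves only by the tool carry_out, never from a script. Its argument "steps" is a list that holds one entry, the list of rows, each a list of 6 numbers: the shift along the tool's x, y, z in cm, then the turn, a rotation vector about the tool's x, y, z in rad. In form: [[[dx, dy, dz, wx, wy, wz], ...]]. A call has 1 to 20 rows; each row is the pose to reach, as a shift and turn from the pose commanded when the call began, along the tool's axes at that moment; what a row does not reach only later rows make up. A row lasts 1/12 s, in which the tool goes at most 41.7 mm and 7.16 degrees, less where a joint would pass 70% of its speed; a pose out of reach is approached as far as the arm can. A call with a gripper value outside its range is refused whole. "hand" is the closure, from -1 (fully open) to 1 (shut), set as the call begins (left out, the last holds). The fingers move at their own pace and stop on an object; "squeeze" is the grip in N (left out, the last holds). Time passes only in rows, so rows that repeat a pose let the fingers close. It gives the time, the measured TCP pose, the force, the opening and the grip force at its end, in the units of the state.
- r.read_state(): the state, without advancing time (a new reading comes with each control period).
- r.camera(name): name is "scene" or "top"; returns the picture (384x512x3 uint8, red, green, blue); there is no depth.
- r.camera_params(name): a dict with "fx", "fy", "cx", "cy" (pixels), "view" (4x4, takes a point from world to camera coordinates). Camera axes: x right, y up, looking along -z (the intrinsics and any distortion apply to the point x, -y, -z); pixel columns grow to the right and rows downward; lengths in m; the calibration is good to about 2 mm. A picture is of the moment at which its call begins. camera_params takes no time and is no camera call.
- r.close_job(): hands the job in; it is judged then, once.
The state is a dict: "time": time; "joint_positions": joint angles; "joint_vel": joint speeds; "joint_torque": joint torques, N m; "ee_pos": TCP position; "eef_rot": TCP orientation; "ft_force": force on the tool from outside, world axes, zero at the start; "torque": the same for the moment, N m; "width": finger opening in m; "grip_force": force on a finger pad.
Only numpy, scipy, OpenCV 4.12 (cv2) and the standard library are available. Lean on these libraries where they do the work, as an engineer would, in place of code of your own. Each camera call takes 0.05 s, during which the arm holds its last target. There are 200 camera calls.

## Working session

There is one attempt and no reset: what is moved stays moved. The work goes in short steps, Python scripts to look and compute and a tool call to move; the robot and the scene stay as the last step left them, time stands still between calls to the robot, and variables do not carry over. Pictures are saved under pics/ and viewed, at most 12 in all, crops included, and the job is handed in when it is done.

Besides the shell and the picture viewer there is one more tool, called after "Request:" as name(argument=value, ...), one argument or row to a line, values as JSON. carry_out: Moves the arm, as the interface text tells. Its arguments: {"type":"object","properties":{"steps":{"type":"array","items":{"type":"array","items":{"type":"array","items":{"type":"number"}}}},"hand":{"type":"number"},"squeeze":{"type":"number"}},"required":["steps"]}

```bash
mkdir -p pics; ls
python3 - <<'E'
from bench import r
import cv2,numpy as np
for n in("scene","top"):
    cv2.imwrite(f"pics/{n}0.png",r.camera(n)[...,::-1]); p=r.camera_params(n); print(n,{k:(np.round(v,3).tolist()) for k,v in p.items()})
s=r.read_state(); print({k:np.round(s[k],4).tolist() for k in("time","ee_pos","eef_rot","width","ft_force")})
E
```

```text
pics
scene {'fx': 403.24, 'fy': 403.24, 'cx': 253.409, 'cy': 195.817, 'view': [[0.814, -0.581, 0.005, -0.429], [0.415, 0.587, 0.695, -0.204], [-0.407, -0.564, 0.719, -1.008], [0.0, 0.0, 0.0, 1.0]]}
top {'fx': 406.13, 'fy': 406.13, 'cx': 258.267, 'cy': 188.599, 'view': [[0.03, -0.999, 0.039, -0.162], [0.998, 0.031, 0.049, -0.465], [-0.05, 0.038, 0.998, -1.093], [0.0, 0.0, 0.0, 1.0]]}
{'time': 0.1, 'ee_pos': [0.1629, 0.6031, 0.2218], 'eef_rot': [0.1315, 0.9913, -0.0006, -0.0001], 'width': 0.087, 'ft_force': [-0.7264, -0.1692, 0.8792]}
```

View pics/scene0.png

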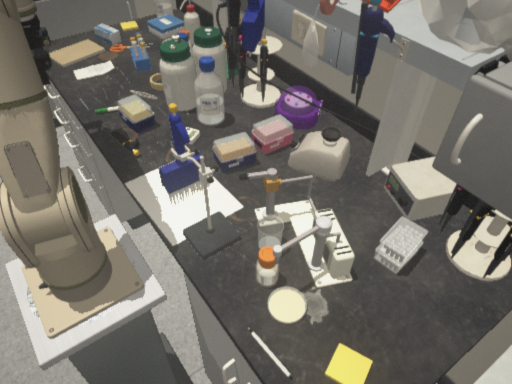

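View pics/top0.png

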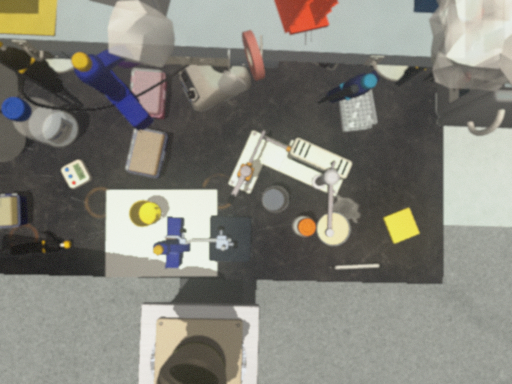

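Run:
```python
import cv2,numpy as np
a=cv2.imread("pics/top0.png")[115:265,215:375]; b=cv2.imread("pics/scene0.png")[160:335,225:365]
cv2.imwrite("pics/c1.png",np.hstack([cv2.resize(a,(480,450),interpolation=3),cv2.resize(b,(320,400),interpolation=3)[:450] if 0 else cv2.copyMakeBorder(cv2.resize(b,(320,400),interpolation=3),0,50,0,0,0)]))
```

```text
(no output)
```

View pics/c1.png

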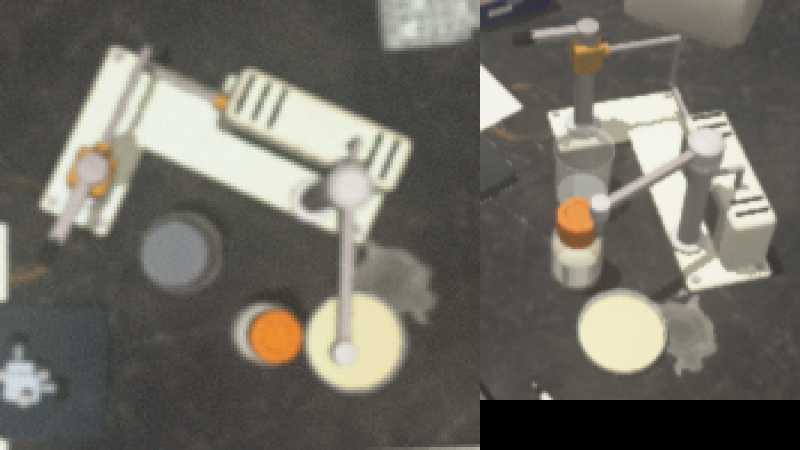

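```bash
cat > h.py <<'E'
import numpy as np, cv2
from bench import r
def ray(n,u,v,z):
    p=r.camera_params(n); V=np.array(p["view"]); R=V[:3,:3]; c=-R.T@V[:3,3]
    d=R.T@np.array([(u-p["cx"])/p["fx"],-(v-p["cy"])/p["fy"],-1]); return c+d*(z-c[2])/d[2]
def pix(n,P):
    p=r.camera_params(n); q=np.array(p["view"])@np.r_[P,1]; return np.array([p["cx"]-p["fx"]*q[0]/q[2],p["cy"]+p["fy"]*q[1]/q[2]])
T=lambda u,v:(u/3+215-.33,v/3+115-.33)
S=lambda u,v:((u-480)/2.286+225-.3,v/2.286+160-.3)
E
python3 - <<'E'
from h import *
np.set_printoptions(precision=4,suppress=True)
for k,z,t,s in [("pillar",.185,(350,185),(706,141)),("boss",.178,(344,352),(599,203)),("tap hub",.18,(92,166),(588,26)),("lever end",.17,(60,232),(524,40)),
  ("beaker rim",.086,(182,250),(585,154)),("beaker bot",.0,(176,255),None),("cap",.108,(275,336),(577,212)),("dish",.014,(356,341),(622,330))]:
    print(k,ray("top",*T(*t),z), ray("scene",*S(*s),z) if s else "")
g=cv2.GaussianBlur(cv2.cvtColor(cv2.imread("pics/top0.png"),6),(3,3),0)
g=cv2.resize(g[115:265,215:375],None,fx=4,fy=4,interpolation=2)
c=cv2.HoughCircles(g,cv2.HOUGH_GRADIENT,1.5,30,param1=60,param2=25,minRadius=20,maxRadius=75)
if c is not None:
  for u,v,q in c[0][:10]: print("circ",u/4+215-.38,v/4+115-.38,q/4, ray("top",u/4+215-.38,v/4+115-.38,.086))
E
```

```text
pillar [ 0.495  -0.3109  0.185 ] [ 0.4915 -0.3163  0.185 ]
boss [ 0.3656 -0.3104  0.178 ] [ 0.3643 -0.3111  0.178 ]
tap hub [ 0.5036 -0.1107  0.18  ] [ 0.5016 -0.1143  0.18  ]
lever end [ 0.4521 -0.0874  0.17  ] [ 0.4371 -0.0833  0.17  ]
beaker rim [ 0.4434 -0.1898  0.086 ] [ 0.438  -0.1981  0.086 ]
beaker bot [ 0.4411 -0.1913  0.    ] 
cap [ 0.3736 -0.2675  0.108 ] [ 0.3738 -0.2679  0.108 ]
dish [ 0.3674 -0.3568  0.014 ] [ 0.3659 -0.3597  0.014 ]
circ 332.9325 228.0575 16.0625 [ 0.3711 -0.3394  0.086 ]
circ 304.0575 225.4325 10.3625 [ 0.3757 -0.2651  0.086 ]
circ 271.4325 153.4325 14.825001 [ 0.5574 -0.1766  0.086 ]
circ 298.4325 150.0575 12.3125 [ 0.5685 -0.2459  0.086 ]
circ 242.5575 178.1825 12.725 [ 0.4914 -0.1047  0.086 ]
circ 310.4325 204.4325 18.537498 [ 0.4297 -0.2802  0.086 ]
circ 322.0575 166.5575 17.712502 [ 0.528 -0.308  0.086]
circ 330.3075 169.1825 17.3 [ 0.5219 -0.3295  0.086 ]
circ 314.5575 160.5575 15.65 [ 0.5428 -0.2882  0.086 ]
circ 281.1825 153.4325 17.712502 [ 0.5582 -0.2017  0.086 ]
```

Run:
```python
from h import *
np.set_printoptions(precision=3,suppress=True)
def tri(a,b):
    A=[];c=[]
    P,Q=(ray("top",*a,0),ray("top",*a,.5)),(ray("scene",*b,0),ray("scene",*b,.5))
    d1=P[1]-P[0];d2=Q[1]-Q[0]; t=np.linalg.lstsq(np.c_[d1,-d2],Q[0]-P[0],rcond=None)[0]
    return (P[0]+d1*t[0]+Q[0]+d2*t[1])/2, np.linalg.norm(P[0]+d1*t[0]-Q[0]-d2*t[1])
print("rod base",ray("scene",210,232,0.01),"rod top",tri((225,242),(203,163)))
print("tipR",tri((320,101),(358,106))); print("tipL",tri((150,127),(231,65)))
s=cv2.imread("pics/scene0.png")[0:250,150:420]; t=cv2.imread("pics/top0.png")[50:270,60:400]
cv2.imwrite("pics/c2.png",np.vstack([cv2.resize(s,(486,450))[:300].copy(),cv2.resize(t,(486,300))]))
```

```text
rod base [ 0.333 -0.068  0.01 ] rod top (array([ 0.339, -0.07 ,  0.258]), np.float64(0.008429518831919546))
tipR (array([ 0.615, -0.242,  0.398]), np.float64(0.004715794858553142))
tipL (array([0.539, 0.078, 0.375]), np.float64(0.044078154253629695))
```

View pics/c2.png

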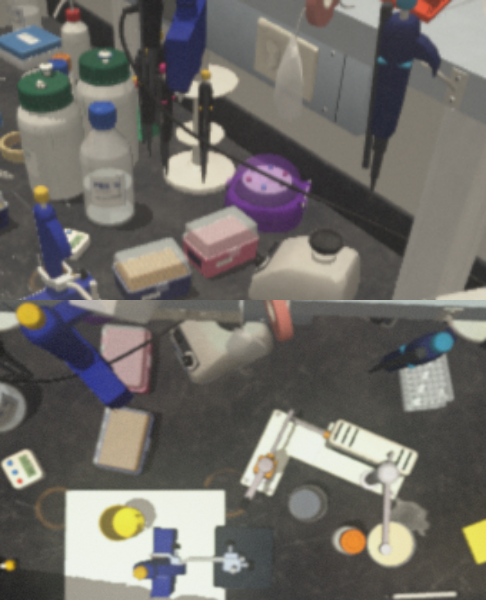

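```bash
cat >> h.py <<'E'
from scipy.spatial.transform import Rotation as Rn
def rows(W,step=.036,ang=6.5):
    """W: world waypoints (x,y,z,psi deg of tool y); prints rows from the current pose"""
    s=r.read_state(); R=Rn.from_quat(s["eef_rot"]).as_matrix(); p0=np.array(s["ee_pos"])
    psi0=np.degrees(np.arctan2(R[1,1],R[0,1])); prev=np.r_[p0,psi0+360*round((W[0][3]-psi0)/360)]; out=[]
    for w in W:
        w=np.array(w,float); d=w-prev; n=int(np.ceil(max(np.linalg.norm(d[:3])/step,abs(d[3])/ang,1)))
        for i in range(1,n+1):
            q=prev+d*i/n; t=R.T@(q[:3]-p0)*100
            Rw=Rn.from_euler("z",q[3]-90,degrees=True).as_matrix()@np.array([[-1,0,0],[0,1,0],[0,0,-1]])
            rv=Rn.from_matrix(R.T@Rw).as_rotvec(); out.append(np.round(np.r_[t,rv],2).tolist())
        prev=w
    print(round(s["time"],2),np.round(p0,4),round(psi0,1),len(out)); print(str(out).replace(" ","").replace("],","],\n") if 0 else str(out).replace(" ",""))
E
python3 - <<'E'
from h import *
rows([(.25,.42,.40,62),(.38,.12,.40,38)])
E
```

```text
0.1 [0.1629 0.6031 0.2218] 74.9 18
[[-1.65,-1.93,-2.22,-0.0,0.0,0.03],[-3.3,-3.86,-4.45,-0.0,0.0,0.06],[-4.94,-5.78,-6.67,-0.0,0.0,0.08],[-6.59,-7.71,-8.9,-0.0,0.0,0.11],[-8.24,-9.64,-11.12,-0.0,0.0,0.14],[-9.89,-11.57,-13.35,-0.0,0.0,0.17],[-11.54,-13.5,-15.57,-0.0,0.0,0.2],[-13.19,-15.42,-17.8,-0.0,0.0,0.22],[-15.22,-17.98,-17.79,-0.0,0.0,0.27],[-17.26,-20.54,-17.79,-0.0,0.0,0.31],[-19.3,-23.1,-17.79,-0.0,0.0,0.35],[-21.33,-25.65,-17.78,-0.0,0.0,0.39],[-23.37,-28.21,-17.78,-0.0,0.0,0.43],[-25.41,-30.77,-17.78,-0.0,0.0,0.48],[-27.45,-33.33,-17.77,-0.0,0.0,0.52],[-29.48,-35.88,-17.77,-0.0,0.0,0.56],[-31.52,-38.44,-17.77,-0.0,0.0,0.6],[-33.56,-41.0,-17.76,-0.0,0.0,0.64]]
```

Request:
carry_out(
  steps=[
    [[-1.7,-1.9,-2.2,0,0,0.03],[-3.3,-3.9,-4.5,0,0,0.06],[-5,-5.8,-6.7,0,0,0.08],[-6.6,-7.7,-8.9,0,0,0.11],[-8.2,-9.6,-11.1,0,0,0.14],[-9.9,-11.6,-13.4,0,0,0.17],[-11.5,-13.5,-15.6,0,0,0.2],[-13.2,-15.4,-17.8,0,0,0.22],[-15.2,-18,-17.8,0,0,0.27],[-17.3,-20.5,-17.8,0,0,0.31],[-19.3,-23.1,-17.8,0,0,0.35],[-21.3,-25.7,-17.8,0,0,0.39],[-23.4,-28.2,-17.8,0,0,0.43],[-25.4,-30.8,-17.8,0,0,0.48],[-27.5,-33.3,-17.8,0,0,0.52],[-29.5,-35.9,-17.8,0,0,0.56],[-31.5,-38.4,-17.8,0,0,0.6],[-33.6,-41,-17.8,0,0,0.64],[-33.6,-41,-17.8,0,0,0.64]],
  ],
  hand=1,
)

```text
time: 1.68
ee_pos: [0.3825, 0.114, 0.4008]
eef_rot: [0.442, 0.897, 0.0, 0.0]
ft_force: [0.7, 0.0, 0.2]
width: 0.0004
grip_force: 0.0
```

Run:
```python
from h import *
s=r.read_state(); print(np.round(s["joint_positions"],2),s["width"],s["ft_force"])
rows([(.385,-.12,.40,15),(.40,-.352,.40,-1)])
```

```text
[-0.89 -0.26  0.38  1.68  0.1   1.7   0.15] 0.00040302765495313006 [6.57809186e-01 2.97597318e-04 1.60952025e-01]
1.68 [0.3825 0.114  0.4008] 37.6 14
[[-2.67,-2.01,0.01,0.0,0.0,0.06],[-5.34,-4.02,0.02,0.0,0.0,0.11],[-8.01,-6.03,0.03,0.0,0.0,0.17],[-10.68,-8.04,0.04,0.0,-0.0,0.23],[-13.36,-10.05,0.05,0.0,-0.0,0.28],[-16.03,-12.06,0.06,0.0,-0.0,0.34],[-18.7,-14.07,0.07,0.0,-0.0,0.39],[-21.45,-15.93,0.07,0.0,-0.0,0.43],[-24.21,-17.78,0.07,0.0,-0.0,0.47],[-26.97,-19.63,0.07,0.0,-0.0,0.51],[-29.72,-21.48,0.06,0.0,-0.0,0.55],[-32.48,-23.33,0.06,0.0,-0.0,0.59],[-35.24,-25.19,0.06,0.0,-0.0,0.63],[-38.0,-27.04,0.06,0.0,-0.0,0.67]]
```

Request:
carry_out(
  steps=[
    [[-2.7,-2,0,0,0,0.06],[-5.3,-4,0,0,0,0.11],[-8,-6,0,0,0,0.17],[-10.7,-8,0,0,0,0.23],[-13.4,-10.1,0,0,0,0.28],[-16,-12.1,0,0,0,0.34],[-18.7,-14.1,0,0,0,0.39],[-21.5,-15.9,0,0,0,0.43],[-24.2,-17.8,0,0,0,0.47],[-27,-19.6,0,0,0,0.51],[-29.7,-21.5,0,0,0,0.55],[-32.5,-23.3,0,0,0,0.59],[-35.2,-25.2,0,0,0,0.63],[-38,-27,0,0,0,0.67],[-38,-27,0,0,0,0.67],[-38,-27,0,0,0,0.67]],
  ],
)

```text
time: 3.02
ee_pos: [0.4031, -0.3473, 0.3997]
eef_rot: [0.71, 0.705, -0.002, -0.0]
ft_force: [-0.1, 0.0, 0.4]
width: 0.0006
grip_force: 0.0
```

Run:
```python
from h import *
s=r.read_state(); print(np.round(s["joint_positions"],2))
rows([(.418,-.355,.25,-1),(.418,-.355,.152,-1)])
```

```text
[-0.48  0.17  1.29  1.42 -0.16  1.67  0.78]
3.02 [ 0.4031 -0.3473  0.3997] -0.4 8
[[-0.14,0.31,2.99,-0.0,0.0,0.0],[-0.29,0.62,5.99,-0.0,0.0,0.0],[-0.43,0.93,8.98,-0.0,0.0,0.01],[-0.57,1.24,11.97,-0.0,0.0,0.01],[-0.72,1.55,14.97,-0.0,0.0,0.01],[-0.71,1.57,18.23,-0.0,0.0,0.01],[-0.7,1.58,21.5,-0.0,0.0,0.01],[-0.69,1.59,24.77,-0.0,0.0,0.01]]
```

Request:
carry_out(
  steps=[
    [[-0.2,0.3,3,0,0,0],[-0.3,0.6,6,0,0,0],[-0.4,0.9,9,0,0,0],[-0.6,1.2,12,0,0,0],[-0.7,1.5,15,0,0,0],[-0.7,1.5,18.2,0,0,0],[-0.7,1.5,21.5,0,0,0],[-0.7,1.5,24.8,0,0,0],[-0.7,1.5,24.8,0,0,0]],
  ],
)

```text
time: 3.77
ee_pos: [0.4166, -0.3488, 0.1475]
eef_rot: [0.707, 0.707, -0.0, -0.004]
ft_force: [-0.9, 0.3, -0.1]
width: 0.0006
grip_force: 0.0
```

Run:
```python
from h import *
s=r.read_state(); print(np.round(s["joint_positions"],2),s["ft_force"])
a=r.camera("top")[115:265,215:375,::-1];b=r.camera("scene")[160:335,225:365,::-1]
cv2.imwrite("pics/c3.png",np.hstack([cv2.resize(a,(480,450),interpolation=3),cv2.copyMakeBorder(cv2.resize(b,(320,400),interpolation=3),0,50,0,0,0)]))
```

```text
[-0.31  0.38  1.13  1.81 -0.37  1.19  0.93] [-0.86933471  0.27851861 -0.14142329]
```

View pics/c3.png

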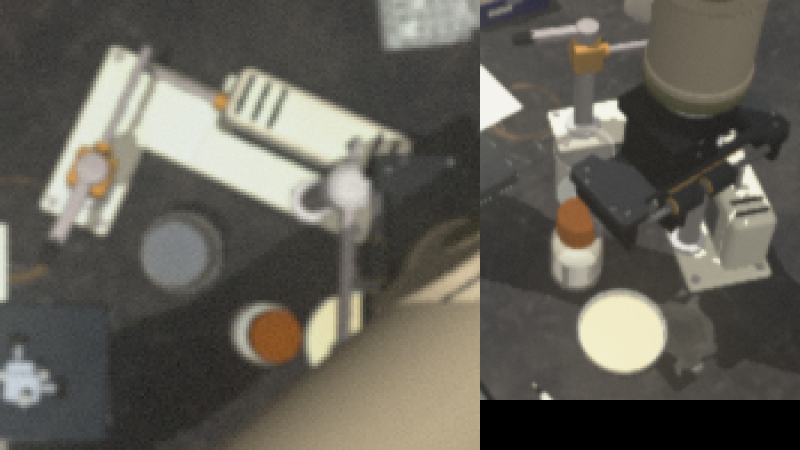

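```bash
cat >> h.py <<'E'
PIV=np.array([.493,-.313]); TAP=np.array([.5026,-.1125])
def arc(c,rad,e,phis,z,dpsi,k=1.):
    o=[]
    for f in phis:
        a=np.radians(f); d=np.array([np.cos(a),np.sin(a)]); n=np.array([-d[1],d[0]])
        p=c+rad*d+e*n; o.append((p[0],p[1],z,f*k+dpsi))
    return o
E
python3 - <<'E'
from h import *
rows(arc(PIV,.075,.0145,np.r_[178,np.arange(174,119,-4),119],.15,-180),step=.012)
E
```

```text
3.87 [ 0.4183 -0.3517  0.1531] -0.1 18
[[0.89,-0.03,0.1,-0.0,-0.0,0.01],[1.79,-0.06,0.21,-0.0,-0.0,0.02],[2.68,-0.08,0.31,-0.0,-0.0,0.03],[3.21,-0.15,0.31,-0.0,-0.0,0.1],[3.75,-0.18,0.31,-0.0,-0.0,0.17],[4.28,-0.17,0.31,-0.0,-0.0,0.24],[4.81,-0.12,0.31,-0.0,-0.0,0.31],[5.34,-0.04,0.31,-0.0,-0.0,0.38],[5.86,0.08,0.31,-0.0,-0.0,0.45],[6.37,0.24,0.31,-0.0,-0.0,0.52],[6.86,0.43,0.31,-0.0,-0.0,0.59],[7.35,0.65,0.31,-0.0,-0.0,0.66],[7.81,0.91,0.31,-0.0,-0.0,0.73],[8.26,1.2,0.31,-0.0,-0.0,0.8],[8.69,1.52,0.31,-0.0,-0.0,0.87],[9.09,1.87,0.31,-0.0,-0.0,0.94],[9.47,2.24,0.31,-0.0,-0.0,1.01],[9.73,2.54,0.31,-0.0,-0.0,1.06]]
```

Request:
carry_out(
  steps=[
    [[0.9,0,0.1,0,0,0.01],[1.8,-0.1,0.2,0,0,0.02],[2.7,-0.1,0.3,0,0,0.03],[3.2,-0.2,0.3,0,0,0.1],[3.8,-0.2,0.3,0,0,0.17],[4.3,-0.2,0.3,0,0,0.24],[4.8,-0.1,0.3,0,0,0.31],[5.3,0,0.3,0,0,0.38],[5.9,0.1,0.3,0,0,0.45],[6.4,0.2,0.3,0,0,0.52],[6.9,0.4,0.3,0,0,0.59],[7.4,0.7,0.3,0,0,0.66],[7.8,0.9,0.3,0,0,0.73],[8.3,1.2,0.3,0,0,0.8],[8.7,1.5,0.3,0,0,0.87],[9.1,1.9,0.3,0,0,0.94],[9.5,2.2,0.3,0,0,1.01],[9.7,2.5,0.3,0,0,1.06],[9.7,2.5,0.3,0,0,1.06]],
  ],
)

```text
time: 5.45
ee_pos: [0.4451, -0.2554, 0.1517]
eef_rot: [0.968, 0.251, 0.001, 0.0]
ft_force: [-0.1, 0.1, -0.2]
width: 0.0008
grip_force: 0.0
```

Run:
```python
from h import *
s=r.read_state(); print(np.round(s["joint_positions"],2),s["ft_force"],s["ee_pos"])
a=r.camera("top")[115:265,215:375,::-1];b=r.camera("scene")[160:335,225:365,::-1]
cv2.imwrite("pics/c4.png",np.hstack([cv2.resize(a,(480,450),interpolation=3),cv2.copyMakeBorder(cv2.resize(b,(320,400),interpolation=3),0,50,0,0,0)]))
```

```text
[-0.68  0.34  1.31  1.89 -0.35  1.18 -0.3 ] [-0.05667079  0.14456168 -0.19491232] [ 0.44513456 -0.25544728  0.15168702]
```

View pics/c4.png

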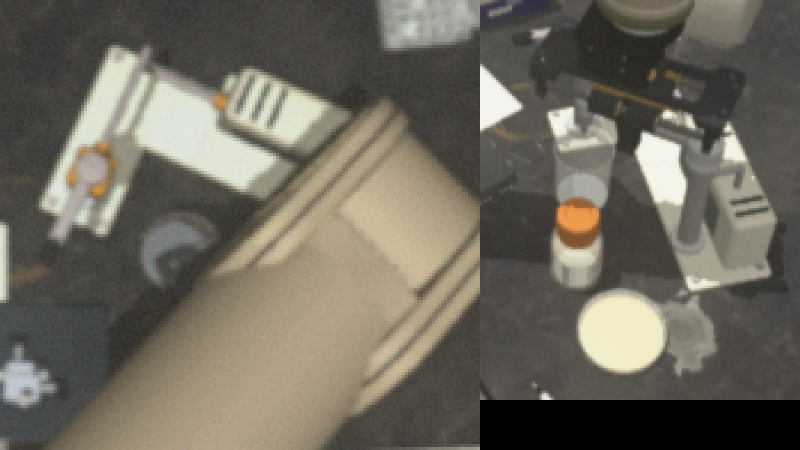

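Run:
```python
from h import *
rows(arc(PIV,.075,.0145,[117,115],.152,-180)+arc(PIV,.075,.04,[118],.155,-180)+[(.36,-.34,.20,-55),(.34,-.40,.26,-40)])
```

```text
5.55 [ 0.4446 -0.2559  0.1511] -60.8 9
[[0.28,-0.2,-0.09,0.0,-0.0,0.04],[0.54,-0.24,-0.09,0.0,-0.0,0.07],[-2.4,-0.24,-0.39,0.0,-0.0,0.02],[-5.43,0.91,-1.9,0.0,-0.0,-0.02],[-8.45,2.06,-3.4,0.0,-0.0,-0.06],[-11.48,3.21,-4.91,0.0,-0.0,-0.1],[-13.03,4.63,-6.91,0.0,-0.0,-0.19],[-14.59,6.06,-8.91,0.0,-0.0,-0.28],[-16.14,7.48,-10.91,0.0,-0.0,-0.36]]
```

Request:
carry_out(
  steps=[
    [[0.3,-0.2,0,0,0,0.04],[0.5,-0.2,0,0,0,0.07],[0.5,-0.2,0,0,0,0.07],[-2.4,-0.2,-0.4,0,0,0.02],[-5.4,0.9,-1.9,0,0,-0.02],[-8.5,2.1,-3.4,0,0,-0.06],[-11.5,3.2,-4.9,0,0,-0.1],[-13,4.6,-6.9,0,0,-0.19],[-14.6,6,-8.9,0,0,-0.28],[-16.1,7.5,-10.9,0,0,-0.36],[-16.1,7.5,-10.9,0,0,-0.36]],
  ],
)

```text
time: 6.47
ee_pos: [0.3375, -0.4048, 0.2625]
eef_rot: [0.907, 0.422, 0.001, 0.003]
ft_force: [-0.5, -0.4, 0.6]
width: 0.0004
grip_force: 0.0
```

Run:
```python
from h import *
s=r.read_state(); print(np.round(s["joint_positions"],2),s["ft_force"],s["ee_pos"])
a=r.camera("top")[115:265,215:375,::-1];b=r.camera("scene")[160:335,225:365,::-1]
cv2.imwrite("pics/c5.png",np.hstack([cv2.resize(a,(480,450),interpolation=3),cv2.copyMakeBorder(cv2.resize(b,(320,400),interpolation=3),0,50,0,0,0)]))
```

```text
[-0.34  0.17  1.27  1.71 -0.16  1.38  0.26] [-0.49081643 -0.39767661  0.57808085] [ 0.33750609 -0.40477247  0.26251031]
```

View pics/c5.png

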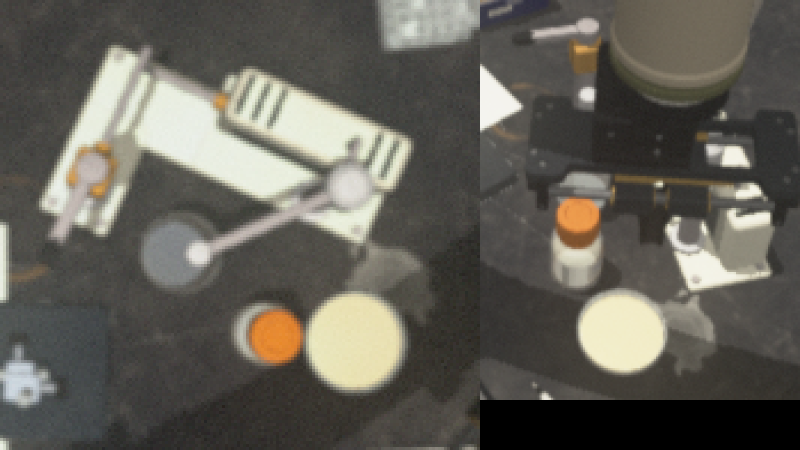

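Run:
```python
from h import *
b=ray("top",*T(199,253),.178);p=ray("top",*T(350,185),.185)
k1=ray("top",*T(182,250),.086);k0=ray("top",*T(176,255),0.003)
print(b,p,k1,k0,np.degrees(np.arctan2(*(b-p)[[1,0]])),[np.degrees(np.arctan2(*(k-p)[[1,0]])) for k in (k1,k0)])
# beaker in first image: dark disc (floor/bottom) fit and rim from gradient profile in top0
t=cv2.imread("pics/top0.png").astype(int)
hsv=cv2.cvtColor(t.astype(np.uint8),cv2.COLOR_BGR2GRAY)
print(hsv[198,250:296].tolist()); print(hsv[180:216,275].tolist())
```

```text
[ 0.43887645 -0.19564702  0.178     ] [ 0.49496433 -0.31091581  0.185     ] [ 0.44340986 -0.18979171  0.086     ] [ 0.44100807 -0.19108252  0.003     ] 115.9467861989509 [np.float64(113.05622388493293), np.float64(114.24018265768845)]
[73, 72, 72, 72, 70, 74, 78, 83, 80, 75, 83, 93, 118, 134, 139, 138, 136, 137, 137, 137, 138, 140, 137, 136, 134, 138, 137, 137, 136, 138, 140, 139, 136, 125, 104, 91, 89, 92, 92, 71, 63, 72, 73, 72, 75, 71]
[84, 80, 71, 68, 70, 82, 98, 94, 105, 120, 132, 137, 135, 135, 135, 138, 136, 135, 138, 138, 137, 136, 135, 135, 138, 137, 138, 138, 135, 124, 106, 97, 96, 82, 75, 73]
```

Run:
```python
from h import *
rows([(.37,-.36,.31,-25),(.42,-.22,.32,30),(.43,-.135,.30,67)],ang=6.9)
```

```text
6.57 [ 0.3387 -0.4008  0.2592] -40.4 17
[[1.71,-0.08,-1.69,0.0,0.0,-0.09],[3.43,-0.17,-3.39,0.0,0.0,-0.18],[5.14,-0.25,-5.08,0.0,0.0,-0.27],[6.88,-0.91,-5.21,0.0,0.0,-0.39],[8.61,-1.57,-5.34,0.0,0.0,-0.51],[10.35,-2.23,-5.46,0.0,0.0,-0.63],[12.09,-2.89,-5.59,0.0,0.0,-0.75],[13.83,-3.55,-5.72,0.0,0.0,-0.87],[15.56,-4.21,-5.84,0.0,0.0,-0.99],[17.3,-4.86,-5.97,0.0,0.0,-1.11],[19.04,-5.52,-6.09,0.0,0.0,-1.23],[20.23,-6.31,-5.76,0.0,0.0,-1.34],[21.41,-7.11,-5.43,0.0,0.0,-1.44],[22.6,-7.9,-5.1,0.0,0.0,-1.55],[23.79,-8.69,-4.77,0.0,0.0,-1.66],[24.97,-9.48,-4.43,0.0,0.0,-1.77],[26.16,-10.27,-4.1,0.0,0.0,-1.87]]
```

Request:
carry_out(
  steps=[
    [[1.7,-0.1,-1.7,0,0,-0.09],[3.4,-0.2,-3.4,0,0,-0.18],[5.1,-0.3,-5.1,0,0,-0.27],[6.9,-0.9,-5.2,0,0,-0.39],[8.6,-1.6,-5.3,0,0,-0.51],[10.4,-2.2,-5.5,0,0,-0.63],[12.1,-2.9,-5.6,0,0,-0.75],[13.8,-3.6,-5.7,0,0,-0.87],[15.6,-4.2,-5.8,0,0,-0.99],[17.3,-4.9,-6,0,0,-1.11],[19,-5.5,-6.1,0,0,-1.23],[20.2,-6.3,-5.8,0,0,-1.34],[21.4,-7.1,-5.4,0,0,-1.44],[22.6,-7.9,-5.1,0,0,-1.55],[23.8,-8.7,-4.8,0,0,-1.66],[25,-9.5,-4.4,0,0,-1.77],[26.2,-10.3,-4.1,0,0,-1.87],[26.2,-10.3,-4.1,0,0,-1.87],[26.2,-10.3,-4.1,0,0,-1.87],[26.2,-10.3,-4.1,0,0,-1.87]],
  ],
)

```text
time: 8.23
ee_pos: [0.4301, -0.1333, 0.2994]
eef_rot: [0.202, 0.979, 0.0, -0.0]
ft_force: [0.4, -0.4, 0.2]
width: 0.0003
grip_force: 0.0
```

Run:
```python
from h import *
s=r.read_state(); print(np.round(s["joint_positions"],2),s["ft_force"])
rows([(.43,-.133,.24,67),(.43,-.131,.155,67)])
```

```text
[-0.88 -0.26  0.92  1.81  0.21  1.5   1.18] [ 0.44047986 -0.38708456  0.24305938]
8.23 [ 0.4301 -0.1333  0.2994] 66.7 5
[[0.01,0.01,2.97,0.0,-0.0,-0.0],[0.02,0.02,5.94,0.0,-0.0,-0.0],[0.05,0.08,8.77,0.0,-0.0,-0.0],[0.07,0.14,11.61,0.0,-0.0,-0.0],[0.1,0.2,14.44,0.0,-0.0,-0.0]]
```

Request:
carry_out(
  steps=[
    [[0,0,3,0,0,0],[0,0,6,0,0,0],[0,0.1,8.8,0,0,0],[0.1,0.1,11.6,0,0,0],[0.1,0.2,14.4,0,0,0],[0.1,0.2,14.4,0,0,0]],
  ],
)

```text
time: 8.73
ee_pos: [0.4273, -0.1312, 0.1519]
eef_rot: [0.202, 0.979, -0.001, -0.003]
ft_force: [-0.8, 0.7, 0.5]
width: 0.0003
grip_force: 0.0
```

Run:
```python
from h import *
s=r.read_state(); print(np.round(s["joint_positions"],2),s["ft_force"])
a=r.camera("top")[115:265,215:375,::-1];b=r.camera("scene")[160:335,225:365,::-1]
cv2.imwrite("pics/c6.png",np.hstack([cv2.resize(a,(480,450),interpolation=3),cv2.copyMakeBorder(cv2.resize(b,(320,400),interpolation=3),0,50,0,0,0)]))
rows(arc(TAP,.06,.020,np.r_[157,np.arange(152,66,-5)],.155,-90),ang=7,step=.03)
```

```text
[-0.92 -0.11  1.09  2.04  0.1   1.16  1.29] [-0.83334282  0.70391505  0.49129493]
8.83 [ 0.4298 -0.1317  0.156 ] 66.7 19
[[0.06,2.61,0.09,-0.0,-0.0,-0.01],[0.21,3.14,0.09,-0.0,-0.0,0.08],[0.32,3.68,0.09,-0.0,-0.0,0.17],[0.38,4.23,0.09,-0.0,-0.0,0.26],[0.39,4.78,0.09,-0.0,-0.0,0.34],[0.36,5.33,0.09,-0.0,-0.0,0.43],[0.27,5.88,0.09,-0.0,-0.0,0.52],[0.14,6.41,0.09,-0.0,-0.0,0.61],[-0.04,6.93,0.09,-0.0,-0.0,0.69],[-0.26,7.44,0.08,-0.0,-0.0,0.78],[-0.53,7.92,0.08,-0.0,0.0,0.87],[-0.83,8.38,0.08,-0.0,0.0,0.95],[-1.18,8.81,0.08,-0.0,0.0,1.04],[-1.56,9.21,0.08,-0.0,0.0,1.13],[-1.98,9.57,0.08,-0.0,0.0,1.22],[-2.42,9.9,0.08,-0.0,0.0,1.3],[-2.89,10.19,0.08,-0.0,0.0,1.39],[-3.39,10.43,0.08,-0.0,0.0,1.48],[-3.9,10.63,0.08,-0.0,0.0,1.57]]
```

View pics/c6.png

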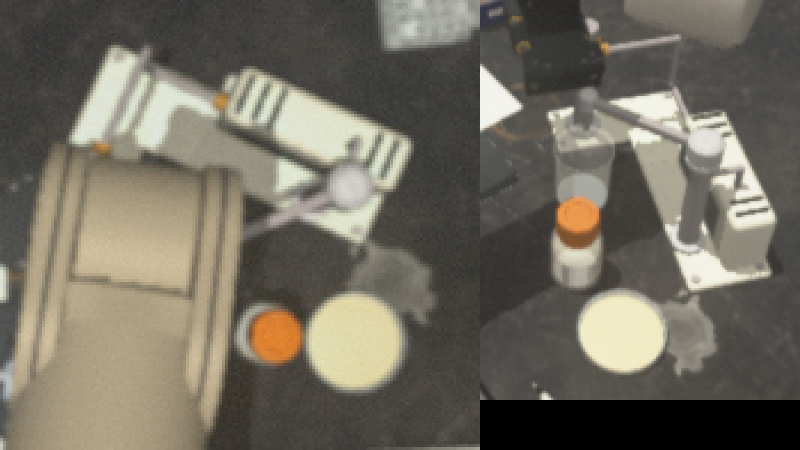

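Request:
carry_out(
  steps=[
    [[0.1,2.6,0.1,0,0,0],[0.2,3.1,0.1,0,0,0.08],[0.3,3.7,0.1,0,0,0.17],[0.4,4.2,0.1,0,0,0.26],[0.4,4.8,0.1,0,0,0.34],[0.4,5.3,0.1,0,0,0.43],[0.3,5.9,0.1,0,0,0.52],[0.1,6.4,0.1,0,0,0.61],[0,6.9,0.1,0,0,0.69],[-0.3,7.4,0.1,0,0,0.78],[-0.5,7.9,0.1,0,0,0.87],[-0.8,8.4,0.1,0,0,0.95],[-1.2,8.8,0.1,0,0,1.04],[-1.6,9.2,0.1,0,0,1.13],[-2,9.6,0.1,0,0,1.22],[-2.4,9.9,0.1,0,0,1.3],[-2.9,10.2,0.1,0,0,1.39],[-3.2,10.3,0.1,0,0,1.45],[-3.2,10.3,0.1,0,0,1.45]],
  ],
)

```text
time: 10.42
ee_pos: [0.5014, -0.0485, 0.1564]
eef_rot: [0.801, 0.599, 0.001, 0.0]
ft_force: [-0.3, -0.2, -0.5]
width: 0.0005
grip_force: 0.0
```

Run:
```python
from h import *
s=r.read_state(); print(np.round(s["joint_positions"],2),s["ft_force"],s["torque"])
a=r.camera("top")[115:265,215:375,::-1];b=r.camera("scene")[160:335,225:365,::-1]
cv2.imwrite("pics/c7.png",np.hstack([cv2.resize(a,(480,450),interpolation=3),cv2.copyMakeBorder(cv2.resize(b,(320,400),interpolation=3),0,50,0,0,0)]))
rows(arc(TAP,.06,.020,[71,69,67,65],.155,-90),ang=7,step=.03)
```

```text
[-0.93  0.16  1.03  1.91 -0.15  1.16 -0.13] [-0.27712094 -0.20278752 -0.53088752] [-0.15598754  0.13247842 -0.01543151]
10.52 [ 0.5008 -0.0488  0.1559] -16.1 4
[[0.02,0.25,0.09,0.0,-0.0,0.05],[0.07,0.46,0.09,0.0,-0.0,0.09],[0.12,0.68,0.09,0.0,-0.0,0.12],[0.16,0.89,0.09,0.0,-0.0,0.16]]
```

View pics/c7.png

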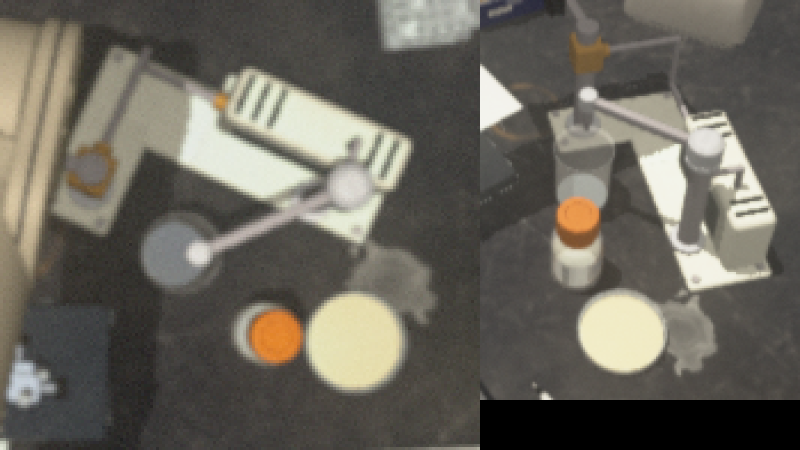

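Request:
carry_out(
  steps=[
    [[0,0.3,0.1,0,0,0.05],[0.1,0.5,0.1,0,0,0.09],[0.1,0.7,0.1,0,0,0.12],[0.1,0.7,0.1,0,0,0.12]],
  ],
)

```text
time: 10.85
ee_pos: [0.5074, -0.0496, 0.1542]
eef_rot: [0.834, 0.551, 0.0, -0.0]
ft_force: [-0.7, 0.2, 0.1]
width: 0.0002
grip_force: 0.6
```

Request:
carry_out(
  steps=[
    [[0,0.2,0,0,0,0.03],[0.1,0.3,0,0,0,0.04],[0.1,0.3,0,0,0,0.04]],
  ],
)

```text
time: 11.1
ee_pos: [0.5099, -0.0501, 0.1536]
eef_rot: [0.845, 0.534, -0.0, -0.0]
ft_force: [-4.2, 2.0, 4.8]
width: 0.0004
grip_force: 2.4
```

Request:
carry_out(
  steps=[
    [[0,0.2,0,0,0,0],[0,0.3,0,0,0,0],[0,0.3,0,0,0,0],[0,0.3,0,0,0,0]],
  ],
)

```text
time: 11.43
ee_pos: [0.5105, -0.0502, 0.1532]
eef_rot: [0.845, 0.535, -0.002, -0.003]
ft_force: [-17.7, 4.6, 16.1]
width: 0.0006
grip_force: 10.5
```

Request:
carry_out(
  steps=[
    [[0,-0.4,0,0,0,0],[0,-1.2,0,0,0,0],[0,-2,0,0,0,0],[0,-2,-2,0,0,0],[0,-2,-4.5,0,0,0],[0,-2,-7.5,0,0,0],[0,-2,-10.5,0,0,0],[0,-2,-12,0,0,0],[0,-2,-12,0,0,0]],
  ],
)

```text
time: 12.18
ee_pos: [0.4966, -0.0429, 0.2768]
eef_rot: [0.845, 0.535, 0.003, 0.001]
ft_force: [0.4, 0.2, 0.4]
width: 0.0005
grip_force: 0.0
```

Run:
```python
from h import *
s=r.read_state(); print(np.round(s["ee_pos"],3),s["ft_force"])
a=r.camera("top")[115:265,180:340,::-1];b=r.camera("scene")[140:315,215:355,::-1]
cv2.imwrite("pics/c8.png",np.hstack([cv2.resize(a,(480,450),interpolation=3),cv2.copyMakeBorder(cv2.resize(b,(320,400),interpolation=3),0,50,0,0,0)]))
```

```text
[ 0.497 -0.043  0.277] [0.40491451 0.22803899 0.39335538]
```

View pics/c8.png

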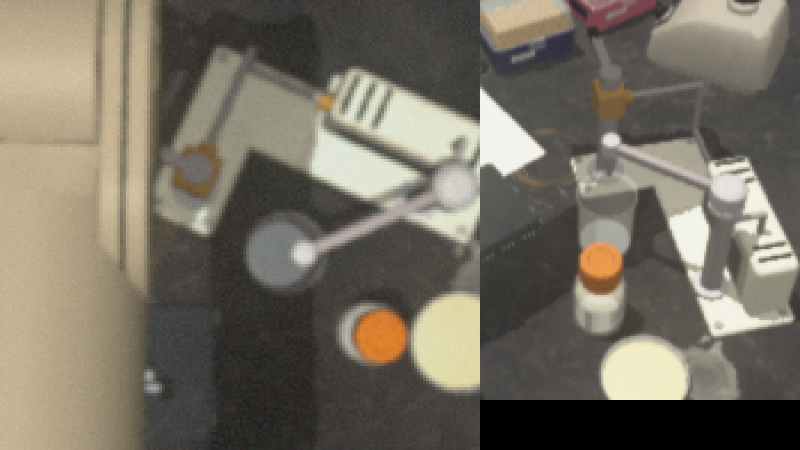

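Run:
```python
from h import *
f=lambda p:np.round(((p[0]-215)*2.286+480,(p[1]-140)*2.286),1)
print("hub",f(pix("scene",[*TAP,.17])))
for a in (60,67,74,81,88):
    for L in(.05,.084):
        q=TAP+L*np.array([np.cos(np.radians(a)),np.sin(np.radians(a))]); print(a,L,f(pix("scene",[*q,.17])))
b=cv2.imread("pics/c8.png")[0:120,540:680]; cv2.imwrite("pics/c9.png",cv2.resize(cv2.convertScaleAbs(b,alpha=1.6,beta=20),None,fx=4,fy=4,interpolation=2))
```

```text
hub [609.5  76.4]
60 0.05 [604.  47.]
60 0.084 [600.4  28.1]
67 0.05 [598.8  47.5]
67 0.084 [591.8  28.9]
74 0.05 [593.7  48.5]
74 0.084 [583.5  30.4]
81 0.05 [588.8  49.8]
81 0.084 [575.4  32.6]
88 0.05 [584.3  51.6]
88 0.084 [567.8  35.4]
```

View pics/c9.png

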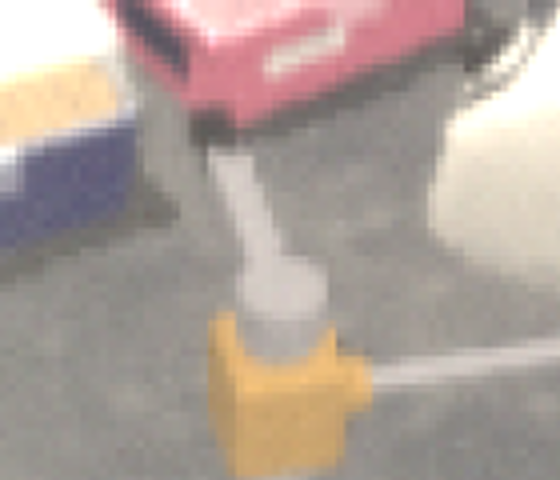

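```bash
python3 -c "
from bench import r
print(r.close_job())"
```

```text
the job is handed in; nothing more can be done
None
```

I pushed the nozzle to about 5–7 mm from the beaker's centre by camera measurement, then pushed the tap lever round to its open stop. I handed the job in with the arm clear and the vessels untouched, but the hand-in returned no verdict.

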